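Put the three tube resistors back on their own holders

ROBOT

A 6-joint arm with a two-finger parallel gripper is mounted at the origin on the work surface. World frame = base frame: x ahead of the robot, y to its left, z up, the work surface at z = 0. Lengths are in mm, angles in rad, forces in N, time in s.
With the tool pointing down it reaches from about 350 to 875 mm from the base axis. Payload 4.2 kg.
Tool frame: the origin (TCP) lies at the very end of the fingers, on their centre line; the grasp point (between the pads) lies 19 mm behind it (arm.pinch_z is the distance from the TCP to the grasp point, in mm); x points along the fingers, y is the direction in which the jaws open and shut, and the axes are right-handed (so a half turn about x gives the same grasp; the last joint's range is limited). The gripper opens to 85 mm and grips with 20 to 120 N. Pads are 22 mm wide; open, the fingers measure 114 mm over their backs; the gripper's body (76 mm by 85 mm) begins 54 mm behind the grasp point. The pads swing forward as they close: fully open they stand 13 mm farther back than shut.
Start: joints at [1.584, 0.385, 0.008, 0, -1.194, -0.259], TCP at [152.051, 606.201, 231.312] pointing down, gripper open.
Joint ranges: [-3.14, 3.14], [-1.21, 2.06], [-1.07, 1.41], [-3.16, 2.05], [-2.99, -0.16], [-3.1, 3.1]. Speed limits (rad/s): [2.79, 2.79, 3.14, 3.14, 3.14, 3.14].

INTERFACE

Orientations are given as a unit quaternion [x, y, z, w].
In Python, from bench import arm gives the robot as it stands.
- The arm moves only by the tool drive_tool, never from a script. Its argument "motion" is a list of rows, each a list of 4 numbers: the shift along the tool's x, y, z in mm, then the turn about the tool's x in degrees. In form: [[dx, dy, dz, spin], ...]. A call has 1 to 10 rows; each row shifts and turns the commanded pose from where the row before left it, along the tool's axes as they then stand; what a row does not reach is not made up. A row lasts 1/12 s, in which the tool goes at most 41.7 mm and 7.16 degrees, less where a joint would pass 70% of its speed; a pose out of reach is approached as far as the arm can. A call with a gripper value outside its range is refused whole. "grip" is the finger opening in mm, from 0 to 85.4, set as the call begins (left out, the last holds). The fingers move at their own pace and stop on an object; the grip force is fixed at half the most. Time passes only in rows, so rows that do not move let the fingers close. It gives the time, the measured TCP pose, the force and the opening at its end, in the units of the state.
- arm.read_state(): the state, without advancing time (a new reading comes with each control period).
- arm.get_image(name): name is "scene" or "side" or "wrist"; returns the picture (400x640x3 uint8, red, green, blue); there is no depth.
- arm.calibration(name): a dict with "K" (3x3 intrinsics, pixels), "eye" and "attitude" of the camera in the world; the wrist camera has in their place "T_tool_cam" (4x4, takes a point from camera to tool coordinates, whose origin is the TCP and whose axes are the tool frame's). Camera axes: x right, y up, looking along -z (the intrinsics and any distortion apply to the point x, -y, -z); pixel columns grow to the right and rows downward; lengths in mm; the calibration is good to about 2 mm. The wrist camera is an equidistant fisheye: a pixel r from the principal point sees the ray r / f radians off the axis. A picture is of the moment at which its call begins: read the wrist's pose just before it. calibration takes no time and is no camera call.
- arm.job_done(): hands the job in, once; it reports no verdict.
The state is a dict: "clock": time; "joints": joint angles; "joint_vel": joint speeds; "joint_efforts": joint torques, N m; "position": TCP position; "ee_rot": TCP orientation; "contact_force": force on the tool from outside, world axes, zero at the start; "wrist_torque": the same for the moment, N m; "gripper_width": finger opening in mm.
Only numpy, scipy, OpenCV 4.12 (cv2) and the standard library are available. Lean on these libraries where they do the work, as an engineer would, in place of code of your own. Each camera call takes 0.05 s, during which the arm holds its last target. There are 200 camera calls.

TASK

The three green tube resistors lie on one another's holders: rearrange them so that each lies in the cradle of the amber holder whose baseplate is as long as it is, longest on longest and shortest on shortest, fully down in both V saddles and with its ends lined up with the ends of the baseplate. The round spare cradle is free to use on the way. Set the brittle tubes down gently rather than dropping them, and never let one lie on the bench. Leave the beaker, the jar and the screwdriver where they are.

Things in the scene. Friction and masses are not known exactly. Their poses are not given: they have to be found in the camera images.
- resistor_long: The longest of three loose green tubular resistors: cylinder 170 mm long, 34 mm diameter, about 260 g, thin steel band near each end, ends alike. Origin at its middle, on its axis; x along the tube. Axis 46.0 mm above the bench in any cradle. Starts on the holder of the middle-length one, up to 8 mm off centre lengthwise.
- resistor_mid: The middle-length of three loose green tubular resistors: cylinder 135 mm long, 28 mm diameter, about 150 g, thin steel band near each end, ends alike. Origin at its middle, on its axis; x along the tube. Axis 41.8 mm above the bench in any cradle. Starts on the holder of the shortest one, up to 8 mm off centre lengthwise.
- resistor_short: The shortest of three loose green tubular resistors: cylinder 100 mm long, 22 mm diameter, about 80 g, thin steel band near each end, ends alike. Origin at its middle, on its axis; x along the tube. Axis 37.6 mm above the bench in any cradle. Starts on the holder of the longest one, up to 8 mm off centre lengthwise.
- holder_long: Holder of the longest resistor: fixed amber plate 170 (x) x 66 x 10 mm. Two white 90-degree V saddles, 8 mm thick, at x = +-34 mm, groove along x: V bottom 22 mm, arm tops 39 mm above the bench (tube of radius r: axis at 22 + 1.414 r). Black posts (10 mm thick, top 27 mm up) at x, y = 77.0, 26 and -77.0, -26. Origin: centre of underside, on the bench; x along the cradle. Tube may lie either way round.
- holder_mid: Holder of the middle-length resistor: fixed amber plate 135 (x) x 66 x 10 mm. Two white 90-degree V saddles, 8 mm thick, at x = +-34 mm, groove along x: V bottom 22 mm, arm tops 39 mm above the bench (tube of radius r: axis at 22 + 1.414 r). Black posts (10 mm thick, top 27 mm up) at x, y = 59.5, 26 and -59.5, -26. Origin: centre of underside, on the bench; x along the cradle. Tube may lie either way round.
- holder_short: Holder of the shortest resistor: fixed amber plate 100 (x) x 66 x 10 mm. Two white 90-degree V saddles, 8 mm thick, at x = +-34 mm, groove along x: V bottom 22 mm, arm tops 39 mm above the bench (tube of radius r: axis at 22 + 1.414 r). Black posts (10 mm thick, top 27 mm up) at x, y = 42.0, 26 and -42.0, -26. Origin: centre of underside, on the bench; x along the cradle. Tube may lie either way round.
- spare_cradle: Spare cradle, empty at the start: fixed round grey base 110 mm across, 10 mm thick, no posts. Two white 90-degree V saddles, 8 mm thick, at x = +-34 mm, groove along x: V bottom 22 mm, arm tops 39 mm above the bench (tube of radius r: axis at 22 + 1.414 r). Takes any resistor. Origin: centre of underside, on the bench; x along the cradle.
- beaker: Bystander: empty glass beaker, 72 mm across, 85 mm high, standing beyond the holders. Origin at the centre of its underside.
- jar: Bystander: closed amber glass jar, 64 mm across, about 75 mm high, standing beyond the holders. Origin at the centre of its underside.
- screwdriver: Bystander: screwdriver lying beyond the holders, roughly along world y. Origin under its middle.

How it is judged (in metres and radians):
At the end, for the whole second after the job is handed in: Each resistor lies at rest in both V saddles of the holder whose baseplate has its own length: its middle within 12 mm (seen from above) of the holder's centre, its height within 4 mm of fully seated, its axis within 0.1 rad of the cradle's (horizontal distance between resistor_long and holder_long below 0.012 m and z of resistor_long in the frame of holder_long between 0.042 and 0.05 m and angle between the x axis of resistor_long and the x axis of holder_long, either way round below 0.1 rad and linear speed of each of resistor_long, resistor_mid, resistor_short below 0.02 m/s and angular speed of each of resistor_long, resistor_mid, resistor_short below 0.2 rad/s and horizontal distance between resistor_mid and holder_mid below 0.012 m and z of resistor_mid in the frame of holder_mid between 0.0378 and 0.0458 m and angle between the x axis of resistor_mid and the x axis of holder_mid, either way round below 0.1 rad and horizontal distance between resistor_short and holder_short below 0.012 m and z of resistor_short in the frame of holder_short between 0.0336 and 0.0416 m and angle between the x axis of resistor_short and the x axis of holder_short, either way round below 0.1 rad); the robot touches nothing.
It fails at once if a resistor is down on the bench (height (world z) of any of resistor_long, resistor_mid, resistor_short below 0.024 m).
It fails at once if a resistor is dropped or flung (moving faster than 0.6 m/s with no finger touching it: a free fall of about 2 cm) ((linear speed of resistor_long above 0.6 m/s and contact force between the fingers and resistor_long below 0.01 N) or (linear speed of resistor_mid above 0.6 m/s and contact force between the fingers and resistor_mid below 0.01 N) or (linear speed of resistor_short above 0.6 m/s and contact force between the fingers and resistor_short below 0.01 N)).
It fails at once if the beaker, jar or screwdriver is moved by more than 25 mm (distance of any of beaker, jar, screwdriver from where it was at the start of the episode above 0.025 m).
It also fails if it takes over 96 s, if anything falls off the work surface, if the arm or the gripper's body presses on something with over 40 N, if the wrist force passes 120 N, or if a joint passes its speed limit or range.

## Working session

There is one attempt and no reset: what is moved stays moved. The work goes in short steps, Python scripts to look and compute and a tool call to move; the robot and the scene stay as the last step left them, time stands still between calls to the robot, and variables do not carry over. Pictures are saved under pics/ and viewed, about 12 in all and at most 16, crops included, and the job is handed in when it is done.

Besides the shell and the picture viewer there is one more tool, called as a command line: name --pt "numbers of a row" for each row, then --argument value for the rest. drive_tool: Moves the arm, as the interface text tells. Its arguments: {"type":"object","properties":{"motion":{"type":"array"},"grip":{"type":"number"}},"required":["motion"]}

```bash
mkdir -p pics; ls; python3 - <<'E'
from bench import arm
import cv2,numpy as np
np.set_printoptions(precision=4,suppress=True)
s=arm.read_state()
for k in s: print(k,s[k])
for n in ("scene","side","wrist"):
    print(n,arm.calibration(n))
    cv2.imwrite(f"pics/{n}0.png",arm.get_image(n)[:,:,::-1])
E
```

```text
pics
clock 0.0
joints [ 1.5836  0.3855  0.0066 -0.0005 -1.194  -0.2586]
joint_vel [-0.0011 -0.0007  0.0002 -0.0012  0.0008 -0.0024]
joint_efforts [ -0.0013 -39.2289  18.8398   4.1862  -0.0046  -0.    ]
position [151.9192 605.6552 230.2416]
ee_rot [-0.7017  0.0875  0.7018  0.086 ]
contact_force [ 0.889   0.4307 -0.1779]
wrist_torque [-0.0041 -0.0623 -0.0248]
gripper_width 85.35281311495217
scene {'K': array([[462.4667,   0.    , 321.9864],
       [  0.    , 462.4667, 195.7779],
       [  0.    ,   0.    ,   1.    ]]), 'eye': array([ 958.8921, -665.4498,  668.1382]), 'attitude': array([0.4257, 0.0949, 0.206 , 0.876 ])}
side {'K': array([[431.8822,   0.    , 322.2178],
       [  0.    , 431.8822, 201.7117],
       [  0.    ,   0.    ,   1.    ]]), 'eye': array([ 340.6406, -720.9852,  734.3167]), 'attitude': array([ 0.4077, -0.0789, -0.1572,  0.896 ])}
wrist {'K': array([[309.7069,   0.    , 317.9939],
       [  0.    , 309.7069, 198.2729],
       [  0.    ,   0.    ,   1.    ]]), 'T_tool_cam': array([[   0.    ,    0.3207,   -0.9472, -142.2546],
       [   1.    ,    0.0002,    0.0001,    0.2611],
       [   0.0003,   -0.9472,   -0.3207,  -81.6519],
       [   0.    ,    0.    ,    0.    ,    1.    ]])}
```

View pics/scene0.png

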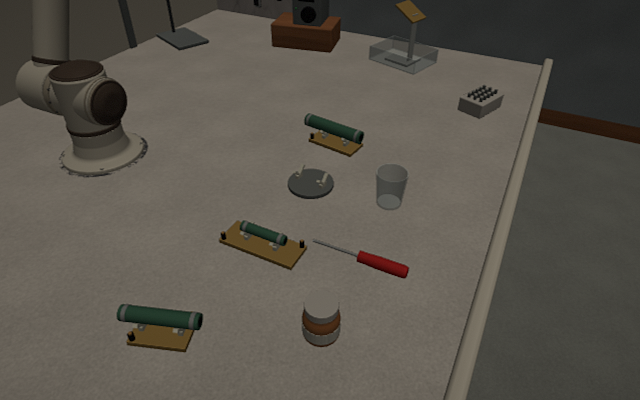

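View pics/side0.png

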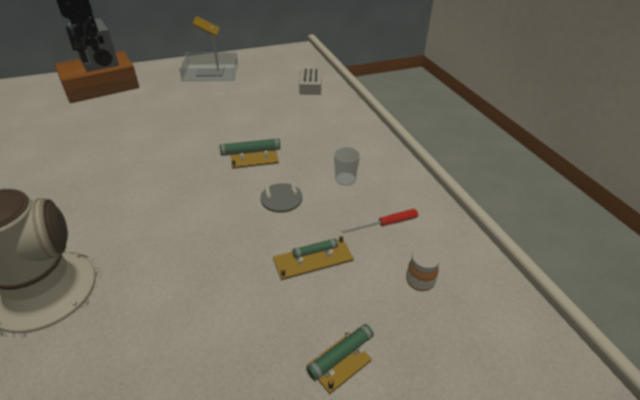

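View pics/wrist0.png

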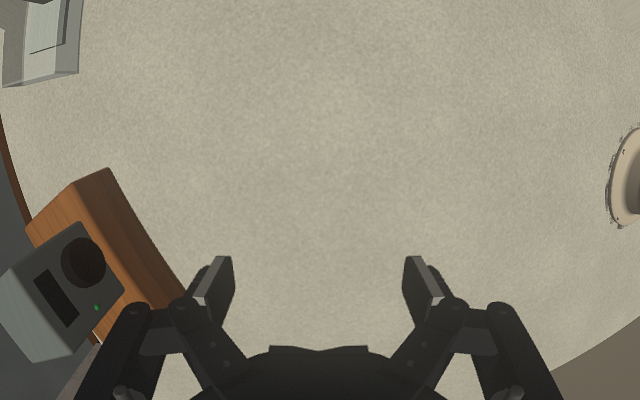

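The scene and side views show a long tube on the mid plate (scene ~335,135), the short tube on the long plate (263,243), and the mid tube on the short plate (160,330). The grey spare disc is at (311,183). The wrist camera sees only bare bench for now.

```bash
cat > h.py <<'E'
import cv2,numpy as np
from bench import arm
from scipy.spatial.transform import Rotation as R
np.set_printoptions(precision=2,suppress=True)
def cam(n,st=None):
    c=arm.calibration(n)
    if n=="wrist":
        T=np.eye(4);T[:3,:3]=R.from_quat(st["ee_rot"]).as_matrix();T[:3,3]=st["position"]
        T=T@np.array(c["T_tool_cam"]);return c["K"],T[:3,3],T[:3,:3],True
    return c["K"],np.array(c["eye"]),R.from_quat(c["attitude"]).as_matrix(),False
def rays(C,p):
    K,e,A,fish=C
    q=np.atleast_2d(np.asarray(p,float)); x=(q[:,0]-K[0,2])/K[0,0]; y=(q[:,1]-K[1,2])/K[1,1]
    if fish:
        r=np.hypot(x,y)+1e-12; d=np.c_[x/r*np.sin(r),-y/r*np.sin(r),-np.cos(r)]
    else: d=np.c_[x,-y,-np.ones(len(x))]
    d=d@A.T; return d/np.linalg.norm(d,axis=1)[:,None]
def onz(C,p,z):
    d=rays(C,p); return C[1]+d*((z-C[1][2])/d[:,2])[:,None]
def tri(C1,p1,C2,p2):
    a=rays(C1,p1)[0];b=rays(C2,p2)[0]
    t=np.linalg.lstsq(np.c_[a,-b],C2[1]-C1[1],rcond=None)[0]
    P=C1[1]+a*t[0];Q=C2[1]+b*t[1];return (P+Q)/2,np.linalg.norm(P-Q)
def masks(im):
    h=cv2.cvtColor(im,cv2.COLOR_RGB2HSV)
    g=cv2.inRange(h,(65,60,25),(95,255,200)); a=cv2.inRange(h,(10,110,60),(28,255,255))
    return g,a
def blobs(m,amin):
    cs=cv2.findContours(m,cv2.RETR_EXTERNAL,cv2.CHAIN_APPROX_NONE)[0]
    return [c[:,0,:] for c in cs if cv2.contourArea(c)>amin]
def rect(P): # -> centre, sizes (long,short), angle of the long side
    (c,s,a)=cv2.minAreaRect(P[:,:2].astype(np.float32))
    b=cv2.boxPoints((c,s,a));e=b[1]-b[0];f=b[2]-b[1]
    if np.linalg.norm(e)<np.linalg.norm(f): e,f=f,e
    return np.array(c),np.array([np.linalg.norm(e),np.linalg.norm(f)]),np.degrees(np.arctan2(e[1],e[0]))%180
E
python3 - <<'E'
from h import *
for n in ("scene","side"):
    im=cv2.imread(f"pics/{n}0.png")[:,:,::-1].copy();C=cam(n);g,a=masks(im)
    print(n)
    for c in blobs(g,100):
        r=cv2.minAreaRect(c);print("G",r,onz(C,c.mean(0),42)[0],*rect(onz(C,c,42)))
    for c in blobs(a,100): print("A",c.mean(0),*rect(onz(C,c,10)))
S=cam("scene");D=cam("side")
# grey disc
for n,C in(("scene",S),("side",D)):
    print(n,onz(C,[[311,183]] if n=="scene" else [[281.5,197]],10))
s=arm.read_state();print(R.from_quat(s["ee_rot"]).as_matrix())
E
```

```text
scene
G ((157.0255889892578, 316.53240966796875), (64.671630859375, 16.59145736694336), 6.709836959838867) [ 514.39 -358.52   42.  ] [ 513.6  -358.95] [114.51  31.46] 18.63685
G ((261.26025390625, 231.9726104736328), (32.77152633666992, 9.59737491607666), 20.556045532226562) [ 557.03 -109.6    42.  ] [ 556.9  -109.71] [76.06 25.11] 179.36597
G ((331.5893859863281, 127.1180419921875), (48.00507736206055, 11.16970157623291), 19.17900848388672) [505.31 329.03  42.  ] [502.45 329.25] [159.44  51.88] 171.32953
A [158.56 336.67] [ 519.4  -372.15] [103.79  38.61] 18.724401
A [322.78 323.97] [ 753.34 -227.68] [60.14 32.52] 36.72482
A [262.11 244.89] [ 555.41 -107.11] [168.62  66.06] 179.67482
A [334.47 141.96] [522.16 313.69] [136.25  64.68] 174.2574
A [305.2   23.13] [ -18.87 1174.61] [271.09 189.95] 11.579205
A [410.5   10.52] [ 340.56 1538.03] [319.99  87.08] 124.246216
side
G ((341.7561340332031, 349.87591552734375), (12.726961135864258, 57.02658462524414), 53.530765533447266) [ 520.03 -358.98   42.  ] [ 522.38 -357.78] [105.84  22.76] 18.611958
G ((249.64138793945312, 144.94961547851562), (5.316223621368408, 49.25395965576172), 84.42780303955078) [514.54 329.64  42.  ] [515.74 327.55] [140.54  27.74] 171.17229
A [343.14 370.47] [ 520.02 -377.51] [98.41 33.14] 18.882126
A [422.11 272.89] [ 761.84 -231.79] [60.48 39.83] 142.78944
A [312.14 260.  ] [ 553.25 -113.32] [167.9   67.94] 179.31657
A [619.56 204.64] [1358.58 -197.66] [165.87  37.92] 84.27046
A [253.04 158.56] [519.66 305.19] [130.72  67.43] 172.08957
A [480.08 110.08] [1194.95  348.02] [917.95 351.94] 90.20629
A [97.14 76.18] [  88.81 1046.79] [375.09 264.75] 101.525055
A [205.52  25.5 ] [ 554.57 1458.49] [286.87  76.64] 111.8069
scene [[550.98 117.38  10.  ]]
side [[545.71 111.81  10.  ]]
[[-0.   -0.24 -0.97]
 [-0.   -0.97  0.24]
 [-1.    0.   -0.  ]]
```

drive_tool --pt "3 20 -38 0" --pt "3 20 -38 0" --pt "3 20 -38 0" --pt "3 20 -38 0" --pt "3 20 -38 0" --pt "3 20 -38 0" --pt "3 20 -38 0" --pt "3 20 -38 0" --pt "3 20 -38 0" --pt "3 20 -38 0"

```text
clock: 0.98
position: [462.7, 327.2, 202.1]
ee_rot: [-0.702, 0.087, 0.702, 0.087]
contact_force: [-0.5, 1.0, 0.6]
gripper_width: 85.4
```

drive_tool --pt "0 0 0 -6" --pt "0 0 0 0" --pt "0 0 0 0"

```text
clock: 1.23
position: [461.8, 328.6, 202.0]
ee_rot: [-0.705, 0.051, 0.705, 0.051]
contact_force: [-0.1, -0.1, 0.1]
gripper_width: 85.3
```

```bash
cat > look.py <<'E'
import sys
from h import *
import pickle
n=sys.argv[1];s=arm.read_state();im=arm.get_image("wrist")
cv2.imwrite(f"pics/{n}.png",im[:,:,::-1]);pickle.dump(s,open(f"pics/{n}.pkl","wb"))
Rm=R.from_quat(s["ee_rot"]).as_matrix()
print("t",s["clock"],"pos",s["position"],"jaw ang",np.degrees(np.arctan2(Rm[1,1],Rm[0,1])),"down",Rm[:,0],"j",s["joints"],"w",s["gripper_width"])
C=cam("wrist",s);g,a=masks(im)
for c in blobs(g,400): print("G",c.mean(0),*rect(onz(C,c,42)))
for c in blobs(a,800): print("A",c.mean(0),*rect(onz(C,c,10)))
E
python3 look.py mid1
```

```text
t 1.2333 pos [461.77 328.56 201.97] jaw ang -98.27037032842307 down [-0. -0. -1.] j [ 0.9   0.31 -0.18 -0.   -1.08  0.52] w 85.33616701650936
G [614.99  75.72] [ 559.46 -102.48] [72.98 35.24] 0.43317974
A [ 56.67 356.97] [  86.15 1054.63] [424.45 199.46] 114.50917
A [346.73 116.42] [517.91 288.89] [133.3   13.29] 171.78198
A [299.38 113.72] [525.07 339.49] [132.93  14.77] 171.66534
A [597.42  75.65] [ 554.39 -102.23] [168.75  75.03] 179.67249
```

View pics/mid1.png

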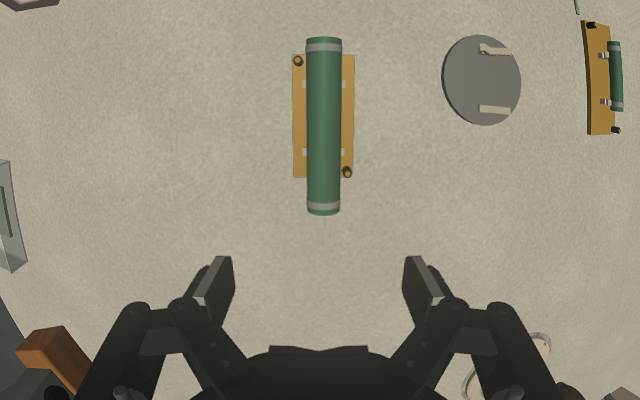

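The wrist view shows the long tube over the mid plate around (324,116), the spare disc at (481,80) with both saddles, and the long holder at right. Next I look from between the spare and the long holder.

drive_tool --pt "0 39 -7 0" --pt "0 39 -7 0" --pt "0 39 -7 0" --pt "0 39 -7 0" --pt "0 39 -7 0" --pt "0 39 -7 0" --pt "0 39 -7 0" --pt "0 40 -6 -7" --pt "0 0 0 -1.3" --pt "0 0 0 0"

```text
clock: 2.12
position: [472.0, 15.4, 202.6]
ee_rot: [0.707, -0.004, -0.707, -0.004]
contact_force: [0.7, -1.0, -0.1]
gripper_width: 85.6
```

```bash
python3 look.py spare1; python3 - <<'E'
import cv2
im=cv2.imread("pics/mid1.png");print(cv2.cvtColor(im,cv2.COLOR_BGR2HSV)[[100,150,44,205],[323,315,323,323]])
E
```

```text
t 2.1167 pos [472.03  15.35 202.59] jaw ang -90.67816671517646 down [ 0.  0. -1.] j [ 0.38  0.15 -0.4  -0.   -1.02  1.18] w 85.58935185964195
G [598.14 149.08] [ 514.64 -369.06] [111.91  24.24] 19.333447
A [571.92 140.03] [ 513.21 -346.38] [100.76  54.05] 19.186949
A [ 99.49 143.59] [518.99 302.6 ] [136.2   44.22] 171.68608
A [423.34  94.04] [ 554.88 -107.11] [168.33  66.35] 179.7208
[[ 65  68 117]
 [ 62  66 101]
 [ 99  12 143]
 [ 37  17 138]]
```

View pics/spare1.png

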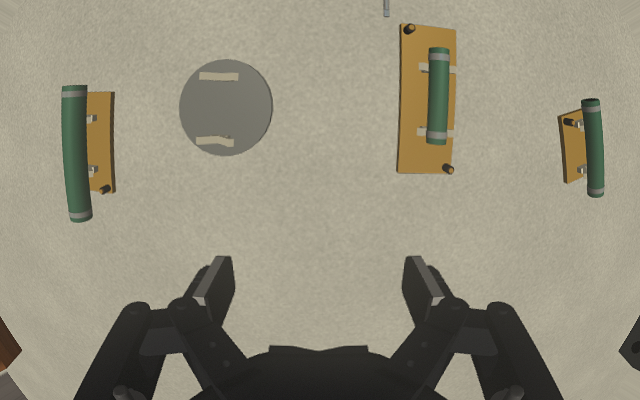

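```bash
sed -i 's/(65,60,25),(95,255,200)/(50,45,25),(95,255,200)/' h.py; python3 - <<'E'
from h import *
import pickle
def L(n): return cv2.imread(f"pics/{n}.png")[:,:,::-1].copy(),cam("wrist",pickle.load(open(f"pics/{n}.pkl","rb")))
V={n:L(n) for n in("mid1","spare1")}
B={n:[c for c in blobs(masks(V[n][0])[0],300)] for n in V}
for n in V:
    print(n)
    for c in B[n]: print(" G",c.mean(0),*rect(onz(V[n][1],c,42)))
def near(n,p): return min(B[n],key=lambda c:np.linalg.norm(c.mean(0)-p))
for nm,pa,pb in(("long",(323,125),(77,153)),("short",(615,76),(438,97))):
    a,b=near("mid1",pa),near("spare1",pb)
    f=lambda c:np.array(cv2.minAreaRect(c)[0])
    print(nm,tri(V["mid1"][1],f(a),V["spare1"][1],f(b)))
# mid tube: scene + wrist
im=cv2.imread("pics/scene0.png")[:,:,::-1].copy();gs=[c for c in blobs(masks(im)[0],100)]
for p in((157,316),(261,232),(331,127)):
    a=min(gs,key=lambda c:np.linalg.norm(c.mean(0)-p));q={157:(598,149),261:(438,97),331:(77,153)}[p[0]]
    print("scene+wrist",tri(cam("scene"),np.array(cv2.minAreaRect(a)[0]),V["spare1"][1],np.array(cv2.minAreaRect(near("spare1",q))[0])))
# mid plate: all amber together, view mid1
im,C=V["mid1"];cs=[c for c in blobs(masks(im)[1],500) if 280<c.mean(0)[0]<370]
print("midplate",*rect(onz(C,np.vstack(cs),10)))
# spare disc
for n,box in(("mid1",(430,25,535,135)),("spare1",(170,50,285,165))):
    im,C=V[n];h=cv2.cvtColor(im,cv2.COLOR_RGB2HSV);x0,y0,x1,y1=box
    m=np.zeros(h.shape[:2],np.uint8);v=cv2.GaussianBlur(h[...,2],(5,5),0);m[y0:y1,x0:x1]=(v[y0:y1,x0:x1]<135)*255
    c=max(blobs(m,500),key=len);hull=cv2.convexHull(c)[:,0]
    P=onz(C,hull,10);print(n,"disc",cv2.minEnclosingCircle(P[:,:2].astype(np.float32)),cv2.fitEllipse(P[:,:2].astype(np.float32)))
    fill=np.zeros_like(m);cv2.fillPoly(fill,[hull],255);fill=cv2.erode(fill,np.ones((5,5)))
    w=((fill>0)&(h[...,2]>140)).astype(np.uint8)
    cc=[rect(onz(C,b,33)) for b in blobs(w,60)]
    for b in blobs(w,60):print("  px",b.mean(0))
    for q in cc: print("  saddle",q)
    if len(cc)==2: d=cc[0][0]-cc[1][0];print("  axis",np.degrees(np.arctan2(d[1],d[0]))%180,np.linalg.norm(d))
E
```

```text
mid1
 G [323.43 124.77] [511.54 315.74] [151.93  32.58] 171.59532
 G [615.67  75.54] [ 559.62 -102.25] [73.51 35.48] 178.98201
spare1
 G [592.92 148.79] [ 513.75 -360.74] [116.98  40.6 ] 18.972734
 G [ 73.9  153.78] [509.18 323.65] [152.68  42.26] 171.77103
 G [437.97  95.29] [ 559.27 -106.93] [73.54 21.5 ] 179.71928
long (array([513.71, 315.14,  47.91]), np.float64(0.1468034956850139))
short (array([ 559.38, -108.79,   36.86]), np.float64(0.27366118152969815))
scene+wrist (array([ 515.01, -359.22,   42.3 ]), np.float64(2.0310284589865932))
scene+wrist (array([ 557.87, -108.03,   40.68]), np.float64(2.97234683246859))
scene+wrist (array([514.44, 306.94,  55.51]), np.float64(0.8550883880625344))
midplate [521.65 314.67] [133.38  65.14] 171.66542
mid1 disc ((546.6825561523438, 122.25008392333984), 56.47842788696289) ((546.6843872070312, 122.30176544189453), (108.30062103271484, 112.78361511230469), 179.27334594726562)
  px [493.85 109.01]
  px [492.34  49.36]
  saddle (array([512.93, 122.26]), array([41.55,  8.04], dtype=float32), np.float32(83.63188))
  saddle (array([579.74, 117.24]), array([36.77,  9.74], dtype=float32), np.float32(78.807884))
  axis 175.70623243201317 66.9982256864855
spare1 disc ((547.2376098632812, 118.18233489990234), 55.038570404052734) ((546.9579467773438, 118.22151947021484), (107.64216613769531, 110.02689361572266), 1.5489858388900757)
  px [214.94 140.49]
  px [218.46  76.01]
  saddle (array([513.6 , 123.81]), array([42.08,  9.97], dtype=float32), np.float32(83.10595))
  saddle (array([580.51, 115.95]), array([42.76,  8.26], dtype=float32), np.float32(82.71398))
  axis 173.30355399963224 67.36810126211194
```

The view from spare1 shows the disc at (226,107) with both saddles and the short tube at (438,97). Tube heights from two views (47.9, 36.9 and 42.3) agree with the text to within 2 mm. Next I hover over the short tube.

drive_tool --pt "22 25 -18 0" --pt "22 25 -18 0" --pt "23 24 -17 0" --pt "23 24 -18 0" --pt "23 24 -18 0" --pt "0 0 0 0" --pt "0 0 0 0" --grip 70

```text
clock: 2.75
position: [560.2, -106.2, 86.9]
ee_rot: [-0.706, 0.004, 0.709, 0.003]
contact_force: [-0.5, 0.5, 0.8]
gripper_width: 70.0
```

```bash
sed -i 's/^for c in blobs(g,400).*/zt=float(sys.argv[2]) if len(sys.argv)>2 else 42\nfor c in blobs(g,400): print("G",c.mean(0),*rect(onz(C,c,zt)))/' look.py; python3 look.py short1 37.6
```

```text
t 2.75 pos [ 560.15 -106.21   86.89] jaw ang -90.57881571487538 down [-0. -0. -1.] j [ 0.1   0.44 -0.31 -0.   -0.83  1.46] w 69.98081119814964
G [582.96 255.88] [ 505.29 -369.54] [128.77  40.92] 18.808254
G [321.51 222.45] [ 554.73 -108.55] [78.01 20.53] 179.35081
A [553.54 236.12] [ 515.12 -346.7 ] [105.01  48.1 ] 19.683472
A [  8.19 236.97] [507.76 282.74] [153.59  61.04] 146.97598
A [319.6  194.85] [ 555.03 -108.58] [169.17  65.38] 179.57693
```

View pics/short1.png

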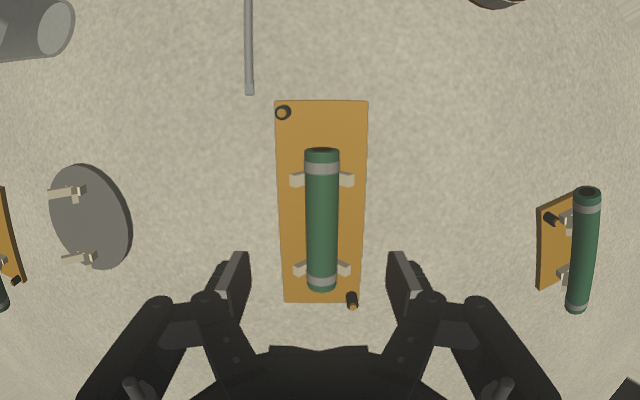

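The close view shows the short tube centred at (321,222) between the open fingers. Its lateral offset is about 2 mm, so I descend and grip.

drive_tool --pt "17 2.3 0.8 0" --pt "17 0 0 0" --pt "17 0 0 0" --pt "10 0 0 0" --pt "6 0 0 0" --pt "0 0 0 0" --pt "0 0 0 0"

```text
clock: 3.38
position: [560.0, -108.7, 23.2]
ee_rot: [0.708, -0.003, -0.707, -0.003]
contact_force: [0.0, -0.2, 0.5]
gripper_width: 69.9
```

drive_tool --pt "0 0 0 0" --pt "0 0 0 0" --pt "0 0 0 0" --pt "0 0 0 0" --pt "0 0 0 0" --pt "0 0 0 0" --pt "0 0 0 0" --pt "0 0 0 0" --grip 10

```text
clock: 4.05
position: [559.8, -108.9, 23.1]
ee_rot: [0.708, -0.003, -0.707, -0.003]
contact_force: [-1.6, 5.0, 5.7]
gripper_width: 20.2
```

drive_tool --pt "-3 0 0 0" --pt "-6 0 0 0" --pt "-10 0 0 0" --pt "-15 0 0 0" --pt "-15 0 0 0" --pt "-15 0 0 0" --pt "0 0 0 0" --pt "0 0 0 0"

```text
clock: 4.72
position: [559.8, -109.6, 87.4]
ee_rot: [0.708, -0.003, -0.706, -0.004]
contact_force: [-0.5, 0.5, -0.3]
gripper_width: 20.3
```

```bash
python3 look.py short2 100
```

```text
t 4.7167 pos [ 559.75 -109.61   87.36] jaw ang -90.56682712571592 down [ 0.  0. -1.] j [ 0.09  0.44 -0.31  0.   -0.82  1.47] w 20.295839831009978
G [578.02 257.68] [ 549.6  -284.84] [86.41 27.12] 18.97839
G [318.02 270.38] [ 551.64 -109.53] [82.29 22.06] 179.65317
G [318.   185.39] [ 603.13 -110.09] [21.01  8.49] 90.681404
A [550.45 236.31] [ 514.71 -345.23] [104.44  48.68] 19.23557
A [  7.92 237.14] [508.08 281.33] [152.86  61.12] 146.39334
A [315.57 174.96] [ 579.79 -108.85] [118.7   65.14] 179.47707
```

View pics/short2.png

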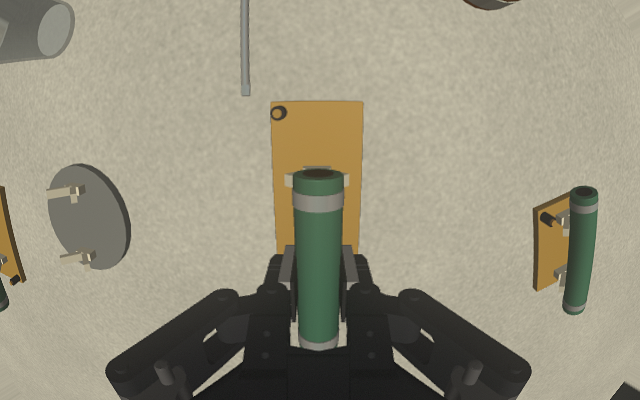

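The tube is held level at (318,270), centred in the fingers. I carry it to the spare cradle.

drive_tool --pt "0 -18 2 0" --pt "0 -30 2 0" --pt "0 -32 2 0" --pt "0 -32 2 0" --pt "0 -32 2 0" --pt "0 -32 2 0" --pt "0 -30 2 0" --pt "0 -22.5 1 3" --pt "0 0 0 3.1" --pt "0 0 0 0"

```text
clock: 5.6
position: [545.6, 120.3, 85.0]
ee_rot: [-0.705, 0.041, 0.707, 0.04]
contact_force: [-0.5, -0.1, -1.5]
gripper_width: 19.9
```

```bash
python3 look.py spare2 100
```

```text
t 5.6 pos [545.61 120.26  84.99] jaw ang -96.56765157160473 down [-0. -0. -1.] j [ 0.51  0.42 -0.34 -0.   -0.81  0.95] w 19.939753534774095
G [317.86 270.2 ] [539.18 120.86] [81.09 21.67] 173.34303
G [ 98.14 275.46] [540.01 256.39] [114.03  33.27] 171.66687
G [318.11 181.6 ] [590.97 115.09] [20.99 11.11] 83.402084
A [130.01 247.59] [520.89 299.54] [135.7   48.18] 172.00328
A [558.14 166.22] [ 555.   -104.46] [168.84  72.35] 179.64519
```

View pics/spare2.png

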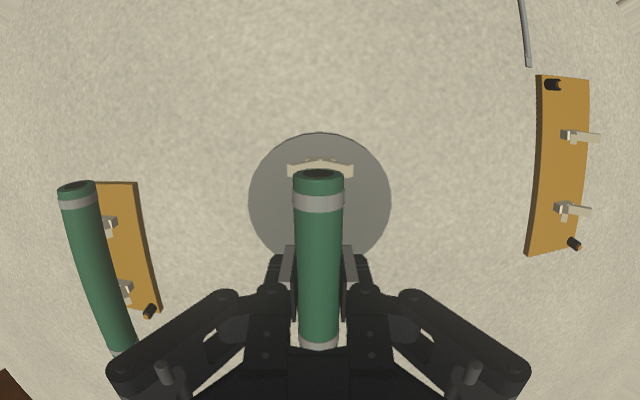

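The saddle centre (320.5) sits about 1.5 mm right of the tube (318). I correct that and lower in stages.

drive_tool --pt "10 1.5 0 0" --pt "15 0 0 0" --pt "15 0 0 0" --pt "10 0 0 0" --pt "5 0 0 0" --pt "2 0 0 0" --pt "0 0 0 0" --pt "0 0 0 0"

```text
clock: 6.32
position: [546.7, 117.7, 29.6]
ee_rot: [0.706, -0.041, -0.706, -0.041]
contact_force: [-0.1, 0.2, -1.0]
gripper_width: 20.2
```

drive_tool --pt "3 -0.5 0 0" --pt "2 0 0 0" --pt "0 0 0 0" --pt "0 0 0 0"

```text
clock: 6.65
position: [546.4, 118.3, 24.4]
ee_rot: [0.706, -0.041, -0.706, -0.041]
contact_force: [0.0, -0.3, -0.7]
gripper_width: 19.8
```

drive_tool --pt "1.5 0 0 0" --pt "0 0 0 0" --pt "0 0 0 0"

```text
clock: 6.9
position: [546.9, 118.8, 23.5]
ee_rot: [0.706, -0.041, -0.705, -0.041]
contact_force: [-2.0, 2.3, 3.4]
gripper_width: 20.3
```

Contact at 3.4 N, so the tube is seated. I release it and rise.

drive_tool --pt "0 0 0 0" --pt "0 0 0 0" --pt "0 0 0 0" --pt "0 0 0 0" --pt "0 0 0 0" --grip 70

```text
clock: 7.32
position: [546.3, 118.0, 22.6]
ee_rot: [-0.706, 0.041, 0.706, 0.041]
contact_force: [-0.9, -0.1, 0.1]
gripper_width: 69.7
```

drive_tool --pt "-10 0 0 0" --pt "-20 0 0 0" --pt "-30 0 0 0" --pt "-30 0 0 0" --pt "-25 0 0 0" --pt "0 0 0 0" --pt "0 0 0 0"

```text
clock: 7.9
position: [547.2, 118.7, 140.3]
ee_rot: [0.707, -0.04, -0.704, -0.042]
contact_force: [0.2, -0.2, -0.1]
gripper_width: 69.9
```

```bash
python3 look.py spare3 37.6
```

```text
t 7.9 pos [547.24 118.66 140.26] jaw ang -96.64750095420038 down [ 0.  0. -1.] j [ 0.5   0.36 -0.28  0.   -0.93  0.95] w 69.94833029338014
G [126.7  246.52] [502.47 324.68] [160.    43.08] 171.96239
G [317.83 198.67] [542.71 119.36] [75.97 20.25] 172.63135
A [ 19.17 380.81] [  50.17 1181.38] [704.61 176.92] 110.56909
A [156.44 227.87] [520.17 297.79] [135.01  41.99] 171.61176
A [525.3  155.91] [ 554.41 -105.29] [168.6   70.24] 179.82886
```

View pics/spare3.png

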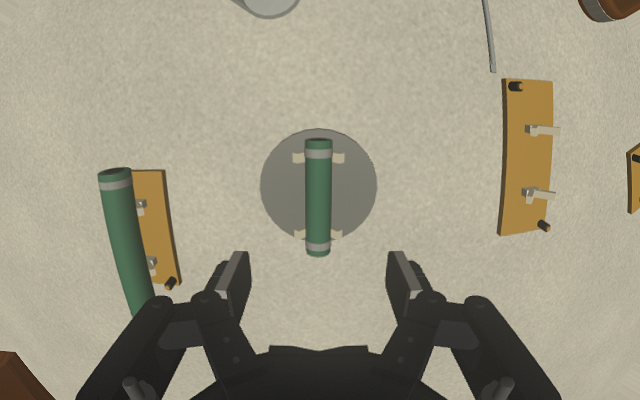

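The short tube lies in both saddles at (318,198), axis 172.6°. Next is the long tube.

drive_tool --pt "0 -27 8 0" --pt "0 -28 8 0" --pt "0 -28 8 0" --pt "5 -27 8 0" --pt "8 -27 8 0" --pt "8 -27 8 0" --pt "9 -27 8 1.7" --pt "0 0 0 0" --pt "0 0 0 0" --grip 80

```text
clock: 8.7
position: [511.5, 314.7, 105.5]
ee_rot: [-0.704, 0.052, 0.706, 0.049]
contact_force: [-0.2, -1.3, 0.7]
gripper_width: 79.5
```

```bash
python3 look.py long1 46
```

```text
t 8.7 pos [511.46 314.73 105.5 ] jaw ang -98.21346180289555 down [-0. -0. -1.] j [ 0.82  0.46 -0.21 -0.   -0.9   0.61] w 79.47510756511551
G [316.28 203.53] [507.18 316.28] [155.38  32.93] 171.75275
G [543.97 138.58] [546.8  126.05] [73.47 27.25] 173.59181
G [316.5   92.78] [595.21 303.19] [32.73  6.44] 80.34344
A [ 32.94 388.73] [ 101.45 1195.38] [688.14  96.71] 108.656815
A [348.75 182.41] [518.46 288.18] [133.12  13.09] 171.68628
A [283.75 176.11] [525.95 339.98] [133.28  12.81] 171.74931
A [634.3 118.1] [554.11 -75.75] [168.99  39.01] 3.9600782
```

View pics/long1.png

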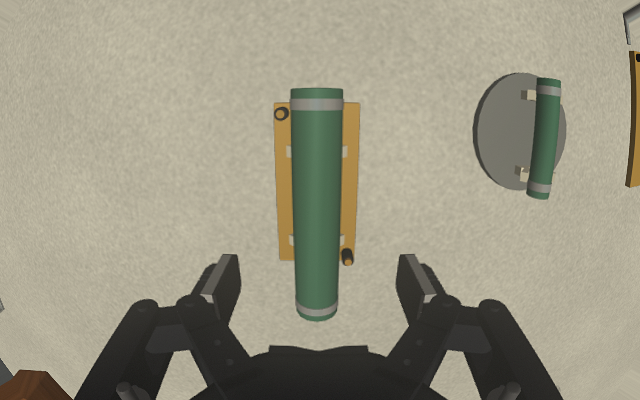

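drive_tool --pt "15 -0.8 -1.5 0" --pt "20 0 0 0" --pt "17 0 0 0" --pt "12 0 0 0" --pt "8 0 0 0" --pt "4 0 0 0" --pt "0 0 0 0" --pt "0 0 0 0"

```text
clock: 9.42
position: [514.9, 314.8, 32.3]
ee_rot: [0.705, -0.051, -0.705, -0.052]
contact_force: [-0.1, 0.5, 0.2]
gripper_width: 80.0
```

drive_tool --pt "0 0 0 0" --pt "0 0 0 0" --pt "0 0 0 0" --pt "0 0 0 0" --pt "0 0 0 0" --pt "0 0 0 0" --pt "0 0 0 0" --pt "0 0 0 0" --grip 20

```text
clock: 10.08
position: [514.8, 315.5, 32.6]
ee_rot: [0.706, -0.051, -0.705, -0.052]
contact_force: [-2.8, -0.2, 5.7]
gripper_width: 32.5
```

drive_tool --pt "-3 0 0 0" --pt "-6 0 0 0" --pt "-10 0 0 0" --pt "-15 0 0 0" --pt "-18 0 0 0" --pt "-18 0 0 0" --pt "0 0 0 0" --pt "0 0 0 0"

```text
clock: 10.75
position: [514.6, 315.2, 102.6]
ee_rot: [0.706, -0.051, -0.705, -0.052]
contact_force: [-0.3, -0.0, -4.3]
gripper_width: 32.0
```

```bash
python3 look.py long2 115
```

```text
t 10.75 pos [514.62 315.23 102.62] jaw ang -98.36860813422929 down [ 0.  0. -1.] j [ 0.82  0.47 -0.21 -0.   -0.89  0.61] w 32.02032778512505
G [318.09 231.57] [521.09 314.11] [126.18  34.65] 171.64203
G [546.18 144.92] [563.69 187.78] [47.46 17.99] 173.10652
G [318.02  99.21] [594.64 303.26] [33.26  6.83] 81.592804
A [ 33.47 389.69] [ 104.19 1197.9 ] [691.37  89.65] 108.6814
A [635.68 121.25] [553.78 -71.39] [168.83  31.54] 4.0622396
```

drive_tool --pt "0 15 -4 0" --pt "0 25 -6 0" --pt "0 33 -8 0" --pt "0 33 -8 0" --pt "0 33 -8 0" --pt "0 33 -8 0" --pt "0 33 -8 0" --pt "0 33 -8 0" --pt "0 33 -8 0" --pt "0 33 -8 0"

```text
clock: 11.63
position: [542.0, 1.1, 100.3]
ee_rot: [-0.704, 0.052, 0.706, 0.051]
contact_force: [0.6, 0.4, -2.8]
gripper_width: 32.0
```

drive_tool --pt "0 33 -8 0" --pt "0 33 -8 0" --pt "0 28 -7 0" --pt "0 15 -6 0" --pt "0 0 0 -2" --pt "0 0 0 -4" --pt "0 0 0 -2" --pt "0 0 0 0" --pt "0 0 0 0"

```text
clock: 12.38
position: [555.3, -109.0, 100.5]
ee_rot: [-0.706, 0.003, 0.708, 0.003]
contact_force: [0.6, 0.4, -3.1]
gripper_width: 32.7
```

```bash
python3 look.py long3 115
```

```text
t 12.3833 pos [ 555.26 -109.02  100.53] jaw ang -90.44057061017844 down [-0. -0. -1.] j [ 0.09  0.41 -0.31 -0.   -0.85  1.47] w 32.6513871396318
G [573.53 244.54] [ 557.08 -270.38] [80.87 24.6 ] 18.3282
G [ 72.93 220.03] [578.04  33.46] [49.55 19.05] 173.01514
G [317.99 231.57] [ 562.98 -109.11] [124.37  34.03] 179.56038
G [318.24  99.16] [ 636.21 -109.71] [32.64  6.71] 89.480415
A [544.32 227.19] [ 514.77 -345.62] [104.42  46.67] 20.233416
A [ 11.02 228.02] [522.4  302.53] [139.19  73.05] 169.66898
```

View pics/long3.png

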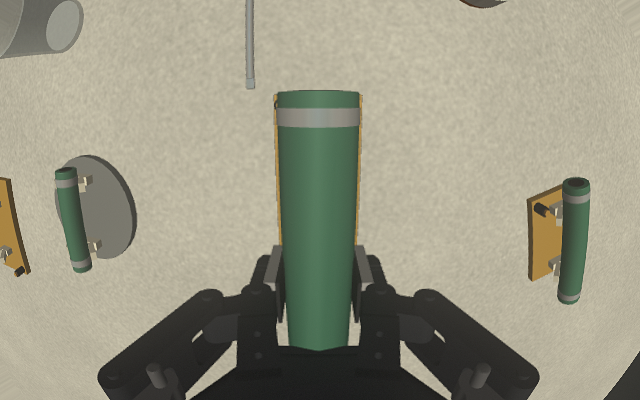

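The plate's edges show evenly on both sides of the tube (274 and 362, tube centred at 318). I lower it.

drive_tool --pt "10 -0.5 -0.7 0" --pt "15 0 0 0" --pt "15 0 0 0" --pt "12 0 0 0" --pt "7 0 0 0" --pt "3 0 0 0" --pt "0 0 0 0" --pt "0 0 0 0"

```text
clock: 13.1
position: [557.5, -108.1, 40.0]
ee_rot: [0.707, -0.002, -0.707, -0.002]
contact_force: [-0.1, -0.2, -3.1]
gripper_width: 32.1
```

drive_tool --pt "2 0 0 0" --pt "1.5 0 0 0" --pt "0 0 0 0" --pt "0 0 0 0"

```text
clock: 13.43
position: [557.2, -108.1, 36.5]
ee_rot: [0.707, -0.002, -0.707, -0.002]
contact_force: [0.8, 0.4, -2.9]
gripper_width: 32.2
```

drive_tool --pt "2 0 0.8 0" --pt "1.5 0 0 0" --pt "0 0 0 0" --pt "0 0 0 0"

```text
clock: 13.77
position: [556.4, -108.3, 33.0]
ee_rot: [0.707, -0.002, -0.707, -0.002]
contact_force: [-1.1, -1.6, -0.4]
gripper_width: 32.2
```

drive_tool --pt "0.8 0 0 0" --pt "0 0 0 0" --pt "0 0 0 0"

```text
clock: 14.02
position: [556.5, -108.5, 32.7]
ee_rot: [0.707, -0.002, -0.707, -0.002]
contact_force: [-2.3, -2.1, 4.7]
gripper_width: 32.3
```

drive_tool --pt "0 0 0 0" --pt "0 0 0 0" --pt "0 0 0 0" --pt "0 0 0 0" --pt "0 0 0 0" --grip 80

```text
clock: 14.43
position: [556.4, -107.9, 31.8]
ee_rot: [0.707, -0.002, -0.707, -0.002]
contact_force: [0.3, -0.1, 0.2]
gripper_width: 80.1
```

drive_tool --pt "-10 0 0 0" --pt "-20 0 0 0" --pt "-30 0 0 0" --pt "-30 0 0 0" --pt "-30 0 0 0" --pt "-30 0 0 0" --pt "0 0 0 0" --pt "0 0 0 0"

```text
clock: 15.1
position: [557.4, -107.9, 184.9]
ee_rot: [0.709, -0.002, -0.705, -0.002]
contact_force: [0.2, 0.3, -0.6]
gripper_width: 80.2
```

```bash
python3 look.py long4 46
```

```text
t 15.1 pos [ 557.43 -107.94  184.94] jaw ang -90.33967965347705 down [ 0.01  0.   -1.  ] j [ 0.09  0.32 -0.21  0.   -1.03  1.47] w 80.16198883132694
G [529.51 218.22] [ 512.48 -358.19] [114.31  30.28] 18.08008
G [119.95 196.04] [545.57 113.54] [74.68 23.82] 172.58899
G [318.79 184.22] [ 550.66 -108.71] [149.91  32.04] 179.33493
A [504.5  208.61] [ 512.62 -344.29] [101.38  37.76] 19.214693
A [ 43.26 205.85] [522.56 309.58] [136.16  71.15] 171.57304
A [342.95 176.  ] [ 554.6  -134.44] [167.61  13.62] 179.38358
A [294.69 169.66] [554.82 -83.09] [167.63  14.1 ] 179.464
```

View pics/long4.png

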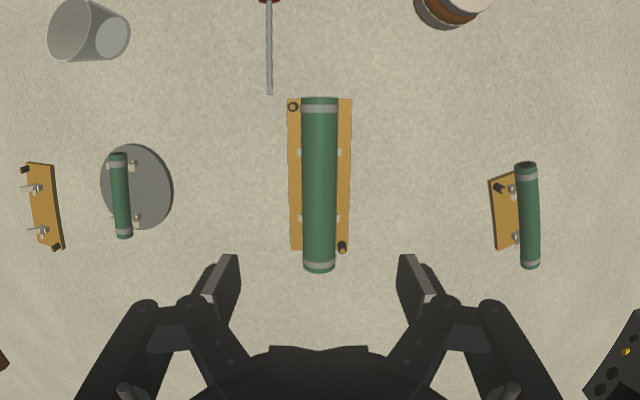

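The long tube sits on the long plate at (319,184) with its offset under 2 mm. Next is the mid tube.

drive_tool --pt "0 31 5 0" --pt "0 32 5 0" --pt "0 32 5 0" --pt "0 32 5 0" --pt "0 32 5 0" --pt "5 31 5 0" --pt "15 31 5 0" --pt "15 30 6 0" --pt "15 0 0 -7" --pt "15 0 0 -7" --grip 75

```text
clock: 15.98
position: [511.9, -360.2, 114.1]
ee_rot: [-0.701, -0.086, 0.703, -0.084]
contact_force: [0.3, -0.6, -1.2]
gripper_width: 74.8
```

drive_tool --pt "5 0 0 -5" --pt "0 0 0 0" --pt "0 0 0 0"

```text
clock: 16.23
position: [513.0, -358.6, 110.5]
ee_rot: [-0.697, -0.114, 0.699, -0.113]
contact_force: [0.8, -0.3, 0.3]
gripper_width: 75.0
```

```bash
python3 look.py m1 41.8; python3 - <<'E'
from h import *
import pickle
# triangulate the mid tube from two wrist places and gather the short plate
f={}
for n,p in(("long4",(529,218)),("m1",(318,200))):
    im=cv2.imread(f"pics/{n}.png")[:,:,::-1].copy();C=cam("wrist",pickle.load(open(f"pics/{n}.pkl","rb")))
    g=min(blobs(masks(im)[0],400),key=lambda c:np.linalg.norm(c.mean(0)-p));f[n]=(C,np.array(cv2.minAreaRect(g)[0]))
    if n=="m1":
        cs=[c for c in blobs(masks(im)[1],200) if np.linalg.norm(c.mean(0)-p)<120]
        print("plate",*rect(onz(C,np.vstack(cs),10)))
        print("tube top",*rect(onz(C,g,55)))
print("tri",tri(*f["long4"],*f["m1"]))
E
```

```text
t 16.2333 pos [ 513.   -358.61  110.51] jaw ang -71.48528517653337 down [-0.  0. -1.] j [-0.35  0.49 -0.14  0.   -0.94  2.25] w 74.98660155880022
G [625.62 319.68] [ 457.64 -899.56] [264.93 103.73] 61.111366
G [321.44 201.97] [ 513.24 -360.87] [115.07  26.8 ] 18.668938
G [61.04 79.14] [ 549.56 -102.56] [153.44  49.86] 179.38591
A [609.94 296.85] [ 502.94 -874.69] [277.25 134.22] 9.421016
A [291.5  183.39] [ 509.03 -336.89] [99.06 17.19] 18.747503
A [351.13 185.46] [ 527.06 -381.79] [94.87 16.72] 18.709976
A [94.69 86.86] [ 550.58 -122.84] [167.9   51.18] 179.56268
plate [ 517.02 -359.57] [99.57 65.25] 18.788183
tube top [ 518.1  -359.11] [107.86  25.13] 18.668932
tri (array([ 517.  , -358.69,   42.53]), np.float64(2.0993967015846366))
```

View pics/m1.png

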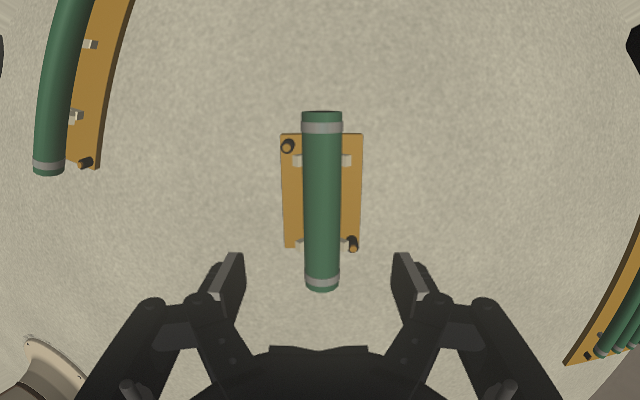

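The view shows the mid tube at (321,202) over the short plate. I move 2 mm lateral and 5 mm lengthwise, then descend and grip.

drive_tool --pt "10 2.2 -4.7 0" --pt "20 0 0 0" --pt "20 0 0 0" --pt "15 0 0 0" --pt "10 0 0 0" --pt "7 0 0 0" --pt "0 0 0 0" --pt "0 0 0 0"

```text
clock: 16.95
position: [519.4, -359.6, 30.2]
ee_rot: [0.698, 0.114, -0.698, 0.115]
contact_force: [0.6, -0.3, 0.6]
gripper_width: 74.8
```

drive_tool --pt "0 0 0 0" --pt "0 0 0 0" --pt "0 0 0 0" --pt "0 0 0 0" --pt "0 0 0 0" --pt "0 0 0 0" --pt "0 0 0 0" --pt "0 0 0 0" --grip 15

```text
clock: 17.62
position: [519.2, -359.2, 31.0]
ee_rot: [0.698, 0.115, -0.697, 0.115]
contact_force: [-1.1, 2.8, 6.0]
gripper_width: 25.9
```

drive_tool --pt "-3 0 0 0" --pt "-6 0 0 0" --pt "-10 0 0 0" --pt "-15 0 0 0" --pt "-20 0 0 0" --pt "-20 0 0 0" --pt "-15 0 0 0" --pt "0 0 0 0" --pt "0 0 0 0"

```text
clock: 18.37
position: [519.3, -359.6, 120.0]
ee_rot: [0.699, 0.114, -0.697, 0.115]
contact_force: [-0.9, -0.1, -1.8]
gripper_width: 26.3
```

```bash
python3 look.py m2 115
```

```text
t 18.3667 pos [ 519.28 -359.58  119.98] jaw ang -71.36714486507674 down [ 0. -0. -1.] j [-0.35  0.49 -0.12 -0.   -0.96  2.25] w 26.258756568005268
G [623.73 314.62] [ 505.69 -720.67] [211.56  82.84] 60.691048
G [317.84 255.13] [ 505.53 -364.07] [122.76  30.66] 18.689808
G [317.31 142.67] [ 575.91 -339.98] [30.24 10.27] 108.61373
G [66.54 82.35] [ 566.16 -179.64] [104.97  32.59] 179.43373
A [608.03 286.28] [ 507.44 -839.1 ] [333.56 123.35] 22.784327
A [98.84 90.9 ] [ 552.49 -123.42] [172.37  49.77] 179.53035
```

drive_tool --pt "0 -15 -5 0" --pt "0 -25 -8.5 0" --pt "0 -33 -11.3 0" --pt "0 -33 -11.3 0" --pt "0 -33 -11.3 0" --pt "0 -33 -11.3 0" --pt "0 -33 -11.3 0" --pt "0 -33 -11.3 0" --pt "0 -33 -11.3 0" --pt "0 -33 -11.3 0"

```text
clock: 19.25
position: [518.6, -36.2, 117.7]
ee_rot: [-0.697, -0.115, 0.699, -0.115]
contact_force: [-0.2, 0.2, -1.7]
gripper_width: 26.0
```

drive_tool --pt "0 -33 -11.3 0" --pt "0 -33 -11.3 0" --pt "0 -33 -11.3 0" --pt "0 -33 -11.3 0" --pt "0 -33 -11.3 0" --pt "0 -33 -11.3 0" --pt "0 -33 -11.3 0" --pt "0 -33 -11.3 0" --pt "0 -33 -11.3 0" --pt "0 -25 -8.3 0"

```text
clock: 20.08
position: [520.0, 304.6, 117.4]
ee_rot: [-0.697, -0.115, 0.698, -0.116]
contact_force: [0.6, 0.7, -1.0]
gripper_width: 25.9
```

drive_tool --pt "0 -12 -4 0" --pt "0 0 0 5" --pt "0 0 0 6" --pt "0 0 0 6" --pt "0 0 0 6" --pt "0 0 0 4" --pt "0 0 0 0" --pt "0 0 0 0"

```text
clock: 20.75
position: [520.6, 314.1, 118.0]
ee_rot: [-0.705, 0.051, 0.706, 0.05]
contact_force: [0.5, -0.3, -1.5]
gripper_width: 26.1
```

```bash
python3 look.py m3 115
```

```text
t 20.75 pos [520.56 314.1  117.99] jaw ang -98.25610162112918 down [-0. -0. -1.] j [ 0.81  0.46 -0.18 -0.   -0.93  0.62] w 26.11535083385717
G [317.99 254.56] [508.08 315.71] [120.92  30.16] 171.70181
G [317.59 142.98] [580.14 305.28] [29.44 10.11] 81.71879
G [534.47 145.69] [564.72 182.9 ] [49.08 18.27] 172.98448
A [ 36.9  389.05] [  87.09 1233.28] [756.03 101.61] 108.59281
A [316.23 168.87] [531.01 312.91] [115.4   65.25] 171.69063
A [630.39 121.96] [553.21 -83.95] [172.13  59.19] 5.950729
```

drive_tool --pt "10 -0.4 -1 0" --pt "20 0 0 0" --pt "20 0 0 0" --pt "15 0 0 0" --pt "8 0 0 0" --pt "4 0 0 0" --pt "0 0 0 0" --pt "0 0 0 0"

```text
clock: 21.47
position: [522.8, 315.3, 42.4]
ee_rot: [0.706, -0.051, -0.705, -0.051]
contact_force: [0.6, -0.2, -0.8]
gripper_width: 26.0
```

drive_tool --pt "2 0 0 0" --pt "1.5 0 0 0" --pt "0 0 0 0" --pt "0 0 0 0"

```text
clock: 21.8
position: [522.5, 315.1, 38.9]
ee_rot: [0.705, -0.051, -0.705, -0.052]
contact_force: [-0.4, -0.4, -1.5]
gripper_width: 26.2
```

drive_tool --pt "3 0.5 0 0" --pt "2.5 0 0 0" --pt "0 0 0 0" --pt "0 0 0 0"

```text
clock: 22.13
position: [522.2, 314.3, 32.7]
ee_rot: [-0.705, 0.052, 0.705, 0.051]
contact_force: [-0.8, -0.1, -2.2]
gripper_width: 26.2
```

drive_tool --pt "1.5 0 0 0" --pt "0.7 0 0 0" --pt "0 0 0 0" --pt "0 0 0 0"

```text
clock: 22.47
position: [522.5, 314.5, 31.1]
ee_rot: [0.705, -0.051, -0.705, -0.051]
contact_force: [0.3, 0.1, 1.2]
gripper_width: 26.2
```

Seated in contact. I release and rise.

drive_tool --pt "0.5 0 0 0" --pt "0 0 0 0" --pt "0 0 0 0" --pt "0 0 0 0" --pt "0 0 0 0" --pt "0 0 0 0" --grip 75

```text
clock: 22.97
position: [522.3, 314.6, 30.2]
ee_rot: [0.705, -0.051, -0.705, -0.051]
contact_force: [-0.4, 0.1, 0.3]
gripper_width: 75.4
```

drive_tool --pt "-10 0 0 0" --pt "-20 0 0 0" --pt "-30 0 0 0" --pt "-30 0 0 0" --pt "-30 0 0 0" --pt "0 0 0 0" --pt "0 0 0 0"

```text
clock: 23.55
position: [523.2, 315.4, 153.5]
ee_rot: [0.707, -0.05, -0.704, -0.053]
contact_force: [0.2, 0.1, -0.6]
gripper_width: 74.9
```

```bash
python3 look.py m4 41.8;  python3 - <<'E'
from h import *
import pickle
n="m4";im=cv2.imread(f"pics/{n}.png")[:,:,::-1].copy();C=cam("wrist",pickle.load(open(f"pics/{n}.pkl","rb")))
g=min(blobs(masks(im)[0],400),key=lambda c:np.linalg.norm(c.mean(0)-(318,190)))
cs=[c for c in blobs(masks(im)[1],200) if np.linalg.norm(c.mean(0)-(318,190))<100]
print("plate",*rect(onz(C,np.vstack(cs),10)),"tube top",*rect(onz(C,g,55.8)))
E
```

```text
t 23.55 pos [523.23 315.44 153.47] jaw ang -98.33607914102453 down [ 0.  0. -1.] j [ 0.81  0.42 -0.14  0.   -1.    0.62] w 74.89358750064794
G [320.34 194.7 ] [516.58 314.76] [113.06  25.67] 171.67722
G [515.04 144.32] [545.5  122.21] [74.04 25.95] 173.23486
G [635.18 127.48] [550.35 -96.47] [151.13  34.65] 5.3584824
A [ 49.93 382.2 ] [ 115.23 1104.52] [488.82 129.73] 108.01106
A [320.03 174.8 ] [521.83 313.89] [133.66  65.04] 171.80734
A [616.98 125.25] [554.2  -97.81] [168.51  69.01] 179.80667
plate [521.83 313.89] [133.66  65.04] 171.80734 tube top [521.36 314.1 ] [106.83  24.26] 171.67722
```

View pics/m4.png

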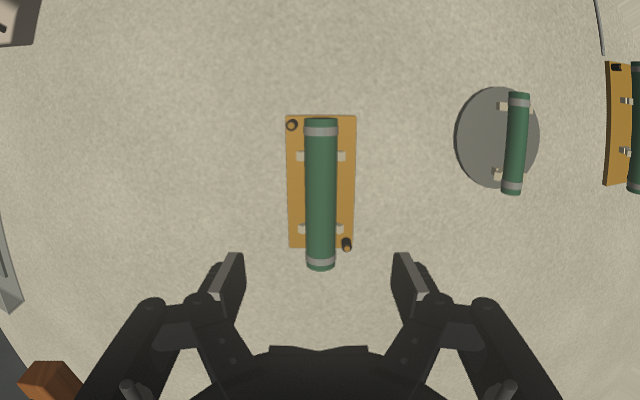

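The mid tube is seated on the mid plate (320,195), with tube centre and plate centre agreeing to 0.5 mm. I go back for the short tube.

drive_tool --pt "0 20 -5 0" --pt "0 32 -9 0" --pt "0 32 -9 0" --pt "5 32 -9 0" --pt "10 32 -9 0" --pt "15 28 -7 0" --pt "15 15.6 -3.7 0" --pt "8 0 0 -1.7" --pt "0 0 0 0" --pt "0 0 0 0" --grip 70

```text
clock: 24.43
position: [545.0, 116.9, 96.1]
ee_rot: [-0.705, 0.042, 0.707, 0.041]
contact_force: [-0.1, 0.0, -0.7]
gripper_width: 69.9
```

```bash
python3 look.py s5 37.6;  python3 - <<'E'
from h import *
import pickle
n="s5";im=cv2.imread(f"pics/{n}.png")[:,:,::-1].copy();C=cam("wrist",pickle.load(open(f"pics/{n}.pkl","rb")))
g=min(blobs(masks(im)[0],400),key=lambda c:np.linalg.norm(c.mean(0)-(318,210)))
print("tube top",*rect(onz(C,g,48.6)))
E
```

```text
t 24.4333 pos [544.99 116.88  96.1 ] jaw ang -96.70543817830684 down [-0. -0. -1.] j [ 0.5   0.41 -0.33  0.   -0.83  0.95] w 69.91231291157028
G [102.19 265.03] [511.26 321.86] [122.06  38.3 ] 172.13513
G [313.82 214.03] [542.81 119.87] [77.4  21.01] 173.3298
G [577.79 171.21] [ 546.2  -119.51] [162.86  52.19] 179.68596
A [128.31 235.83] [522.59 310.92] [135.79  69.25] 172.39235
A [542.15 159.97] [555.27 -94.71] [168.81  52.06] 179.7064
tube top [547.4  119.18] [73.15 19.86] 173.32979
```

drive_tool --pt "10 -2.4 -2.3 0" --pt "17 0 0 0" --pt "17 0 0 0" --pt "15 0 0 0" --pt "10 0 0 0" --pt "5 0 0 0" --pt "0 0 0 0" --pt "0 0 0 0"

```text
clock: 25.15
position: [548.6, 120.0, 23.5]
ee_rot: [0.706, -0.041, -0.706, -0.041]
contact_force: [0.3, 0.3, 0.3]
gripper_width: 70.0
```

drive_tool --pt "0 0 0 0" --pt "0 0 0 0" --pt "0 0 0 0" --pt "0 0 0 0" --pt "0 0 0 0" --pt "0 0 0 0" --pt "0 0 0 0" --pt "0 0 0 0" --grip 10

```text
clock: 25.82
position: [548.4, 119.2, 24.1]
ee_rot: [0.706, -0.041, -0.706, -0.041]
contact_force: [-1.6, -3.2, 6.2]
gripper_width: 20.1
```

drive_tool --pt "-3 0 0 0" --pt "-6 0 0 0" --pt "-10 0 0 0" --pt "-15 0 0 0" --pt "-20 0 0 0" --pt "-20 0 0 0" --pt "-15 0 0 0" --pt "0 0 0 0" --pt "0 0 0 0"

```text
clock: 26.57
position: [548.6, 120.0, 113.5]
ee_rot: [0.707, -0.04, -0.705, -0.042]
contact_force: [0.2, -0.6, -1.7]
gripper_width: 20.0
```

```bash
python3 look.py s6 125
```

```text
t 26.5667 pos [548.58 120.04 113.49] jaw ang -96.64809360986254 down [ 0.  0. -1.] j [ 0.5   0.39 -0.31 -0.   -0.87  0.95] w 20.00478092359921
G [318.12 271.54] [539.03 121.02] [81.63 22.25] 173.38033
G [115.77 257.86] [559.14 236.78] [72.47 20.01] 171.85345
G [318.58 185.81] [591.17 114.47] [21.27 11.03] 83.36252
G [568.14 168.7 ] [579.41 -26.95] [96.34 29.71] 179.82431
A [ 15.53 384.23] [  84.95 1115.72] [552.76 143.1 ] 110.67464
A [142.04 234.66] [522.52 310.72] [135.75  68.34] 172.15195
A [533.44 160.56] [554.71 -94.02] [168.61  49.81] 179.77689
```

drive_tool --pt "0 15 -0.8 0" --pt "0 25 -1.3 0" --pt "0 33 -1.7 0" --pt "0 33 -1.7 0" --pt "0 33 -1.7 0" --pt "0 33 -1.7 0" --pt "0 33 -1.7 0" --pt "0 33 -1.7 0" --pt "0 33 -1.7 0" --pt "0 33 -1.7 0"

```text
clock: 27.45
position: [527.0, -186.2, 110.9]
ee_rot: [-0.705, 0.041, 0.707, 0.041]
contact_force: [0.6, -0.3, -0.2]
gripper_width: 20.0
```

drive_tool --pt "0 33 -1.7 0" --pt "0 33 -1.7 0" --pt "0 33 -1.7 0" --pt "0 33 -1.7 0" --pt "0 25 -1.3 0" --pt "0 19 -0.8 0" --pt "0 0 0 -6" --pt "0 0 0 -6.5" --pt "0 0 0 -6.8" --pt "0 0 0 -6"

```text
clock: 28.28
position: [515.5, -360.4, 110.4]
ee_rot: [-0.696, -0.117, 0.699, -0.115]
contact_force: [-0.1, -0.8, 0.1]
gripper_width: 19.9
```

drive_tool --pt "0 0 0 0" --pt "0 0 0 0"

```text
clock: 28.45
position: [516.1, -360.1, 111.0]
ee_rot: [-0.697, -0.114, 0.699, -0.113]
contact_force: [-0.5, -0.5, -0.7]
gripper_width: 20.6
```

```bash
python3 look.py s7 125
```

```text
t 28.45 pos [ 516.08 -360.14  111.02] jaw ang -71.53369748189712 down [-0.  0. -1.] j [-0.35  0.5  -0.13 -0.   -0.94  2.25] w 20.55981547741203
G [625.   319.75] [ 511.16 -679.45] [171.81  65.6 ] 61.04156
G [317.99 271.69] [ 508.55 -362.42] [80.3  21.84] 18.499378
G [318.34 184.74] [ 557.69 -346.47] [20.79 10.82] 108.47474
G [59.51 82.31] [ 567.64 -194.08] [94.88 30.57] 179.52962
A [609.47 295.38] [ 506.69 -872.9 ] [283.85 132.14] 8.968027
A [315.22 185.35] [ 516.88 -359.54] [98.93 65.03] 18.722689
A [93.7  88.39] [ 552.13 -122.87] [171.12  51.25] 179.54828
```

drive_tool --pt "10 -0.3 -1.5 0" --pt "20 0 0 0" --pt "20 0 0 0" --pt "15 0 0 0" --pt "8 0 0 0" --pt "4 0 0 0" --pt "0 0 0 0" --pt "0 0 0 0"

```text
clock: 29.17
position: [518.9, -359.5, 35.7]
ee_rot: [0.698, 0.114, -0.698, 0.115]
contact_force: [0.2, 0.3, -1.2]
gripper_width: 19.9
```

drive_tool --pt "3 0 0 0" --pt "2 0 0 0" --pt "1 0 0 0" --pt "0 0 0 0" --pt "0 0 0 0"

```text
clock: 29.58
position: [518.5, -359.3, 29.5]
ee_rot: [0.698, 0.115, -0.698, 0.115]
contact_force: [-0.0, -0.5, -0.1]
gripper_width: 20.3
```

drive_tool --pt "2 0 0 0" --pt "1.5 0 0 0" --pt "1 0 0 0" --pt "0 0 0 0" --pt "0 0 0 0"

```text
clock: 30.0
position: [518.4, -359.3, 24.7]
ee_rot: [-0.698, -0.115, 0.698, -0.115]
contact_force: [0.4, 0.5, -0.5]
gripper_width: 19.7
```

drive_tool --pt "1.3 0 0 0" --pt "0 0 0 0" --pt "0 0 0 0"

```text
clock: 30.25
position: [518.6, -359.4, 24.2]
ee_rot: [0.698, 0.115, -0.698, 0.115]
contact_force: [-0.9, 0.8, 4.7]
gripper_width: 19.9
```

Contact at 4.7 N. I release, rise clear and check.

drive_tool --pt "0 0 0 0" --pt "0 0 0 0" --pt "0 0 0 0" --pt "0 0 0 0" --pt "0 0 0 0" --grip 70

```text
clock: 30.67
position: [518.4, -359.3, 23.2]
ee_rot: [-0.698, -0.115, 0.698, -0.115]
contact_force: [-0.3, 0.7, 0.5]
gripper_width: 69.9
```

drive_tool --pt "-10 0 0 0" --pt "-20 0 0 0" --pt "-30 0 0 0" --pt "-30 0 0 0" --pt "-30 0 0 0" --pt "-15 0 0 0" --pt "0 0 0 0" --pt "0 0 0 0" --pt "0 0 0 0"

```text
clock: 31.42
position: [517.8, -358.9, 157.9]
ee_rot: [-0.697, -0.115, 0.698, -0.114]
contact_force: [0.0, -0.1, -0.2]
gripper_width: 69.9
```

```bash
python3 look.py s8 37.6;  python3 - <<'E'
from h import *
import pickle
n="s8";im=cv2.imread(f"pics/{n}.png")[:,:,::-1].copy();C=cam("wrist",pickle.load(open(f"pics/{n}.pkl","rb")))
g=min(blobs(masks(im)[0],400),key=lambda c:np.linalg.norm(c.mean(0)-(318,190)))
cs=[c for c in blobs(masks(im)[1],200) if np.linalg.norm(c.mean(0)-(318,180))<100]
print("plate",*rect(onz(C,np.vstack(cs),10)),"tube top",*rect(onz(C,g,48.6)))
f=arm.get_image("scene");cv2.imwrite("pics/scene9.png",f[:,:,::-1])
# heights from scene + wrist pictures
S=cam("scene");gs=blobs(masks(f)[0],100)
for c in gs: print("scene",np.array(cv2.minAreaRect(c)[0]),onz(S,np.array(cv2.minAreaRect(c)[0]),42)[0])
for nm,n,p,ps in(("short","s8",(318,190),(160,325)),("mid","m4",(320,195),(333,130)),("long","long4",(318,184),(262,232))):
    im=cv2.imread(f"pics/{n}.png")[:,:,::-1].copy();C=cam("wrist",pickle.load(open(f"pics/{n}.pkl","rb")))
    a=min(blobs(masks(im)[0],400),key=lambda c:np.linalg.norm(c.mean(0)-p));b=min(gs,key=lambda c:np.linalg.norm(c.mean(0)-ps))
    print(nm,tri(C,cv2.minAreaRect(a)[0],S,cv2.minAreaRect(b)[0]))
E
```

```text
t 31.4167 pos [ 517.78 -358.88  157.87] jaw ang -71.36327736419916 down [-0.  0. -1.] j [-0.35  0.45 -0.08 -0.   -1.04  2.25] w 69.86433992024308
G [619.17 290.79] [ 483.56 -917.85] [347.63 165.72] 57.573082
G [318.7 192.1] [ 513.23 -360.59] [75.51 20.05] 18.769812
G [91.01 80.24] [ 551.42 -100.57] [157.13  46.19] 179.58226
A [600.46 275.46] [ 546.85 -941.95] [341.28 275.12] 8.6675205
A [317.48 171.8 ] [ 516.84 -359.28] [98.2  64.88] 18.647545
A [121.57  88.22] [ 553.27 -124.47] [171.24  45.51] 179.5128
plate [ 516.84 -359.28] [98.2  64.88] 18.647545 tube top [ 516.66 -359.43] [72.34 19.21] 18.769838
scene [157.59 317.9 ] [ 516.39 -360.95   42.  ]
scene [259.24 228.52] [ 548.29 -102.98   42.  ]
scene [334.18 129.6 ] [516.7  319.25  42.  ]
short (array([ 515.14, -359.82,   39.88]), np.float64(0.49449461036172965))
mid (array([520.21, 314.13,  45.09]), np.float64(2.3342003062341634))
long (array([ 555.05, -109.18,   49.18]), np.float64(3.8413943791046226))
```

View pics/s8.png

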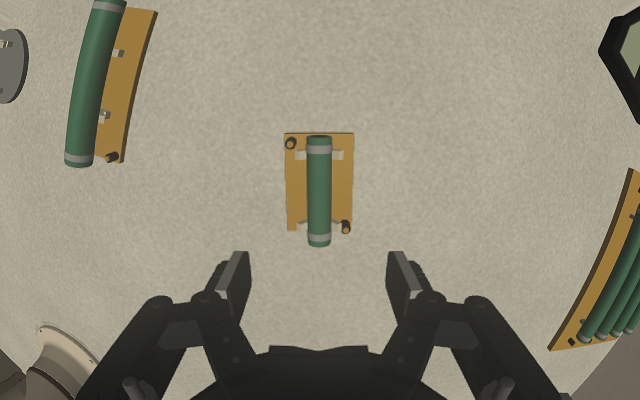

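View pics/scene9.png

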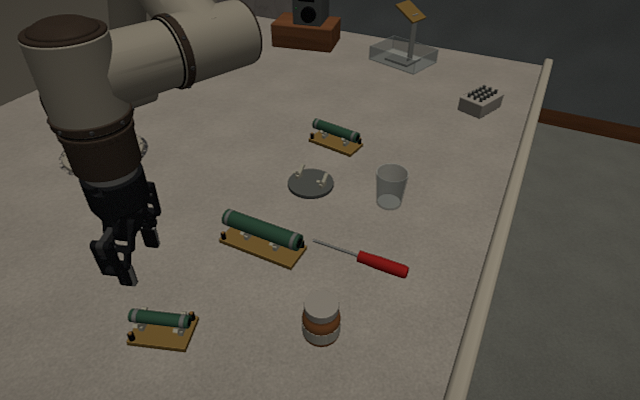

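All three tubes lie matched and aligned in their cradles, bystanders are in place, and the gripper is clear. I hand the job in.

```bash
python3 -c "
from bench import arm
print(arm.job_done())"
```

```text
the job is handed in; nothing more can be done
None
```

All three resistors now lie on the holder of their own length, and the job was handed in at about 31.5 s of the 96 s allowed. The hand-in reports no verdict.

I moved the short tube to the spare cradle, then long to holder_long, mid to holder_mid, and short to holder_short. Each tube was lowered to light contact (under 5 N) before release.

**Last checks**
- **Position:** by the wrist camera, tube and plate centres agree to about 0.5 mm for short and mid and about 2 mm for long (limit 12 mm). Axis and plate angles agree within about 0.2°.
- **Height:** two-view heights (wrist and scene camera) came out 2.3 to 3.3 mm above nominal on all three, inside the ±4 mm limit. The rays missed each other by 0.5, 2.3 and 3.8 mm (short, mid, long), so I put this down to camera calibration. The gripper heights at contact matched the seated heights to within 1 mm.
- **Bystanders:** the final scene picture shows the beaker, jar and screwdriver at the same pixels as at the start. I judged this by eye only.
- **Long tube:** its close-up check was made right after it was placed. Afterwards I saw it only in the later wide views, where it still lay on its plate.

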